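# Stop the parcel scale from rocking

### The job

The parcel scale on the packing bench rocks because one of its four screw feet is wound up too short. Find the foot whose red wing grip stands proud and out of line with the white strokes beside it, and turn that grip clockwise (seen from above) until it lies in line with its strokes and the scale stands level and steady on all four feet. Do not push the scale out of its place or disturb the amber jar, and let go when you are done.

Things in the scene. Friction and masses are not known exactly. Their poses are not given: they have to be found in the camera images.
- scale: Grey scale 215 x 215 mm, 2.4 kg, loose, any heading; origin: centre, at the good feet's soles, z up. Top at z 45 mm with a 6 mm high disc, 116 mm across. Red wing grips (bars 42 x 14 x 30 mm, top 40 mm above the scale's top) at x, y = +-81 mm; each one's white strokes lie along the scale's diagonal. Short foot: x -81, y +81 mm; its corner sags 1.5 to 3.5 degrees. The other three grips are tight.
- slack_foot (a joint): Turn of the short foot's grip, rad, growing clockwise from above, 0 to 1.9, starts 0.1 to 0.75. Each rad screws the foot 5 mm down; friction 0.1 N m, stays where left. At 1.4 the scale is level and the bar in line with its strokes; beyond, it rocks again. At lower values the bar is (1.4 - value) anticlockwise of that line. The grip keeps its height above the bench; the corner rises instead.
- slack_foot_wing (a point): Point to grip on the short foot's wing grip: on its screw axis, 8 mm below the top of the bar and about 77 mm above the bench. Pinch the 14 mm thickness of the bar. The bar starts standing 3 to 7 mm higher above the scale's top than the others; when level it runs along the diagonal of the scale through this corner.
- jar: Closed amber glass jar, 68 mm across and 100 mm tall, 0.3 kg, standing loose on the bench to the left (+y) of the scale. Origin: centre of its underside. To be left alone.

How it is judged:
At the end, for the whole second after the job is handed in: The short foot's grip is within 0.28 rad (16 degrees) of its line (joint 1.12 to 1.68), the scale is level within 0.016 rad (0.9 degrees), at rest, and within 30 mm of where it stood (value of joint slack_foot between 1.12 and 1.68 rad and angle between scale's own z axis and vertical below 0.016 rad and distance of scale from where it was at the start of the episode below 0.03 m and linear speed of scale below 0.01 m/s and angular speed of scale below 0.05 rad/s); the robot touches nothing.
It fails at once if the amber jar is pushed more than 25 mm or knocked over (distance of jar from where it was at the start of the episode above 0.025 m or angle between jar's own z axis and vertical above 0.4 rad).
It also fails if it takes over 32 s, if anything falls off the work surface, if the arm or the gripper's body presses on something with over 40 N, if the wrist force passes 120 N, or if a joint passes its speed limit or range.

### The arm

A 6-joint arm with a two-finger parallel gripper is mounted at the origin on the work surface. World frame = base frame: x ahead of the robot, y to its left, z up, the work surface at z = 0. Lengths are in m, angles in rad, forces in N, time in s.
With the tool pointing down it reaches from about 0.275 to 0.75 m from the base axis. Payload 10.2 kg.
Tool frame: the origin (TCP) lies between the finger pads; the fingertips stand 17 mm ahead of it and the grasp point (between the pads) lies 2 mm behind it (robot.tips_ahead is the distance from the TCP to the fingertips, in m); z points along the fingers, y is the direction in which the jaws open and shut (so a half turn about z gives the same grasp; the last joint's range is limited). The gripper opens to 85 mm and grips with 20 to 120 N. Pads are 22 mm wide; open, the fingers measure 114 mm over their backs; the gripper's body (76 mm by 85 mm) begins 54 mm behind the grasp point. The pads swing forward as they close: fully open they stand 13 mm farther back than shut.
Start: joints at [-1.372, 0.313, 1.498, -0, 1.331, -0.223], TCP at [0.215, -0.479, 0.248] pointing down, gripper open.
Joint ranges: [-2.94, 2.94], [-0.97, 2.17], [0.19, 2.56], [-1.23, 4.37], [0.02, 3.11], [-2.88, 2.88]. Speed limits (rad/s): [2.39, 2.39, 3.01, 3.14, 3.14, 3.14].

### API

Orientations are given as a unit quaternion [x, y, z, w].
In Python, from rig import robot gives the robot as it stands. The module is installed in compiled form; this text tells all that it offers.
- The arm moves only by the tool apply_moves, never from a script. Its argument "moves" is a list that holds one entry, the list of rows, each a list of 4 numbers: the shift along the tool's x, y, z in m, then the turn about the tool's z in rad. A call has 1 to 20 rows; each row shifts and turns the pose as measured when the row begins, along the tool's axes as they then stand; what a row does not reach is not made up. A row lasts 1/10 s, in which the tool goes at most 50 mm and 8.59 degrees, less where a joint would pass 70% of its speed; a pose out of reach is approached as far as the arm can. A call is refused whole if a number of a shift passes 0.05 or a number of a turn 0.15, either way. A call with a gripper value outside its range is refused whole. "gripper" is the finger opening in m, from 0 to 0.0854, set as the call begins (left out, the last holds). The fingers move at their own pace and stop on an object; the grip force is fixed at half the most. Time passes only in rows, so rows that do not move let the fingers close. It gives the time, the measured TCP pose, the force and the opening at its end, in the units of the state.
- robot.observe(): the state, without advancing time (a new reading comes with each control period).
- robot.snapshot(name): name is "side" or "top" or "wrist"; returns the picture (384x512x3 uint8, red, green, blue); there is no depth.
- robot.camera_model(name): a dict with "fx", "fy", "cx", "cy" (pixels), "eye" and "orientation" of the camera in the world; the wrist camera has in their place "mount" (4x4, takes a point from camera to tool coordinates, whose origin is the TCP and whose axes are the flange's). Camera axes: x right, y up, looking along -z (the intrinsics and any distortion apply to the point x, -y, -z); pixel columns grow to the right and rows downward; lengths in m; the calibration is good to about 2 mm. A picture is of the moment at which its call begins: read the wrist's pose just before it. camera_model takes no time and is no camera call.
- robot.finish_job(): hands the job in, once; it reports no verdict.
The state is a dict: "t": time; "qpos": joint angles; "joint_velocities": joint speeds; "effort": joint torques, N m; "tcp_pos": TCP position; "tcp_rot": TCP orientation; "wrist_force": force on the tool from outside, world axes, zero at the start; "ft_torque": the same for the moment, N m; "opening": opening from 0.0 (shut) to 1.0 (fully open).
Only numpy, scipy, OpenCV 4.12 (cv2) and the standard library are available. Lean on these libraries where they do the work, as an engineer would, in place of code of your own. Each camera call takes 0.05 s, during which the arm holds its last target. There are 200 camera calls.

## Working session

There is one attempt and no reset: what is moved stays moved. The work goes in short steps, Python scripts to look and compute and a tool call to move; the robot and the scene stay as the last step left them, time stands still between calls to the robot, and variables do not carry over. Pictures are saved under pics/ and viewed, about 8 in all and at most 12, crops included, and the job is handed in when it is done.

Besides the shell and the picture viewer there is one more tool, called after "Emit:" as name(argument=value, ...), one argument or row to a line, values as JSON. apply_moves: Moves the arm, as the interface text tells. Its arguments: {"type":"object","properties":{"moves":{"type":"array","items":{"type":"array","items":{"type":"array","items":{"type":"number"}}}},"gripper":{"type":"number"}},"required":["moves"]}

```bash
mkdir -p pics
python3 - <<'E'
from rig import robot
import cv2,numpy as np
s=robot.observe();print(s)
for n in("top","side"):
    m=robot.camera_model(n);print(n,m)
    im=robot.snapshot(n);np.save(f"pics/{n}.npy",im);cv2.imwrite(f"pics/{n}.png",im[:,:,::-1])
print(robot.camera_model("wrist"))
a=[cv2.imread(f"pics/{n}.png") for n in("top","side")]
cv2.imwrite("pics/both.png",np.vstack(a)[:, :])
E
```

```text
{'t': 0.0, 'qpos': array([-1.37240540e+00,  3.13434753e-01,  1.49844394e+00, -2.69360524e-05,
        1.33097324e+00, -2.23401381e-01]), 'joint_velocities': array([ 0.00056437, -0.00032162,  0.00016558, -0.00118381,  0.00079116,
        0.00105931]), 'effort': array([-5.78218878e-04, -4.12265396e+01, -2.59742063e+01, -1.93321243e-04,
        4.13801288e-03, -2.55859402e-05]), 'tcp_pos': array([ 0.21486822, -0.47876003,  0.24774028]), 'tcp_rot': array([ 9.77842844e-01,  2.09339378e-01, -5.20595960e-06, -6.29753321e-04]), 'wrist_force': array([ 0.28711243, -0.18638659,  0.93975497]), 'ft_torque': array([ 0.01843874, -0.03008778,  0.02776681]), 'opening': 1.0020316446304656}
top {'fx': 430.9416678367814, 'fy': 430.9416678367814, 'cx': 250.2724353996529, 'cy': 189.70074586622292, 'eye': array([0.45779359, 0.1457275 , 0.88493147]), 'orientation': array([ 0.03993975, -0.04604957, -0.70371909,  0.70785852])}
side {'fx': 459.79860563207507, 'fy': 459.79860563207507, 'cx': 259.32113209277315, 'cy': 187.5520662899512, 'eye': array([ 0.38069469, -0.70109536,  0.64067413]), 'orientation': array([ 0.47752899, -0.05485429, -0.09630617,  0.8715975 ])}
{'fx': 288.76564043550314, 'fy': 288.76564043550314, 'cx': 255.78639934285496, 'cy': 189.1292413974039, 'mount': array([[ 8.23428271e-04,  9.63179182e-01,  2.68859045e-01,
         6.84827678e-02],
       [ 9.99999654e-01, -7.60311478e-04, -3.38883142e-04,
        -4.89341735e-04],
       [-1.21988570e-04,  2.68859231e-01, -9.63179474e-01,
        -1.26507549e-01],
       [ 0.00000000e+00,  0.00000000e+00,  0.00000000e+00,
         1.00000000e+00]])}
```

View pics/top.png

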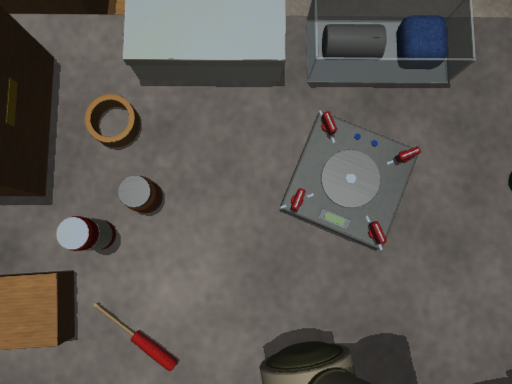

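View pics/side.png

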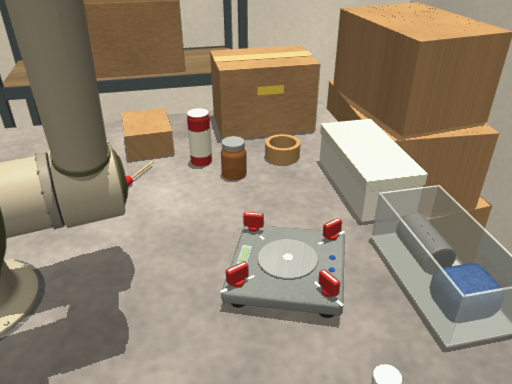

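Top view: the bar at (298,199) stands anticlockwise of its strokes at (285,207) and (310,195). The other three, at (329,122), (407,154) and (376,232), are in line. The jar is at (138,193). In the side view the short foot should be the grip at (254,222). I'll triangulate it.

```bash
cat > h.py <<'E'
import numpy as np,cv2
from scipy.spatial.transform import Rotation as R
from rig import robot
def cam(n,s=None):
    m=robot.camera_model(n)
    if n=="wrist":
        T=np.eye(4);T[:3,:3]=R.from_quat(s["tcp_rot"]).as_matrix();T[:3,3]=s["tcp_pos"];T=T@m["mount"];return m,T[:3,3],T[:3,:3]
    return m,np.array(m["eye"]),R.from_quat(m["orientation"]).as_matrix()
def ray(c,p):
    m,e,r=c;d=r@np.array([(p[0]-m["cx"])/m["fx"],-(p[1]-m["cy"])/m["fy"],-1]);return e,d/np.linalg.norm(d)
def plane(c,p,z):
    e,d=ray(c,p);return e+d*(z-e[2])/d[2]
def proj(c,P):
    m,e,r=c;q=r.T@(np.array(P)-e);return np.array([m["cx"]-m["fx"]*q[0]/q[2],m["cy"]+m["fy"]*q[1]/q[2]])
def tri(rs):
    A=sum(np.eye(3)-np.outer(d,d) for e,d in rs);b=sum((np.eye(3)-np.outer(d,d))@e for e,d in rs)
    P=np.linalg.solve(A,b);return P,[np.linalg.norm((np.eye(3)-np.outer(d,d))@(P-e)) for e,d in rs]
def red(im,lo=25,hi=4000):
    h=cv2.cvtColor(im,cv2.COLOR_RGB2HSV);k=(((h[...,0]<8)|(h[...,0]>172))&(h[...,1]>150)&(h[...,2]>70)).astype(np.uint8)
    n,l,st,ce=cv2.connectedComponentsWithStats(k)
    o=[]
    for i in range(1,n):
        if lo<st[i,4]<hi:
            pts=np.argwhere(l==i)[:,::-1].astype(np.float32);o.append((ce[i],st[i,4],cv2.minAreaRect(pts),l==i))
    return o
E
python3 - <<'E'
from h import *
ct,cs=cam("top"),cam("side")
T=red(np.load("pics/top.npy"));S=red(np.load("pics/side.npy"))
for o in T:
    best=min(((tri([ray(ct,o[0]),ray(cs,p[0])]),p) for p in S),key=lambda a:max(a[0][1]))
    print("top",o[0].round(1),o[1],"side",best[1][0].round(1),best[0][0].round(4),np.round(best[0][1],4),o[2][1:])
E
```

```text
top [329.4 121.4] 88 side [331.9 229.9] [ 0.6905 -0.0141  0.069 ] [0.002 0.002] ((20.746417999267578, 6.5653228759765625), 66.80140686035156)
top [408.4 153.5] 117 side [328.2 285.3] [ 0.6275 -0.1645  0.073 ] [0.0017 0.0017] ((10.733125686645508, 20.57182502746582), 63.43495178222656)
top [297.3 199.1] 115 side [253.  221.3] [0.5396 0.0493 0.0683] [0.0007 0.0007] ((11.374736785888672, 20.984426498413086), 11.309932708740234)
top [378.6 232.3] 100 side [237.  275.6] [ 0.4775 -0.1037  0.0698] [0.0004 0.0004] ((22.337617874145508, 7.005887985229492), 66.03751373291016)
top [153.3 350.9] 621 side [128.3 179.9] [0.2679 0.3175 0.0456] [0.0125 0.0125] ((51.22499465942383, 12.493901252746582), 38.65980911254883)
```

The four measured tops form a 164 mm square at the expected heights. The short foot is at about (0.540, 0.049), and its diagonal runs at about 112.7°. I'll move over it, then turn.

Emit:
apply_moves(
  moves=[
    [[0.034, -0.023, 0, 0], [0.034, -0.023, 0, 0], [0.034, -0.023, 0, 0], [0.034, -0.023, 0, 0], [0.034, -0.023, 0, 0], [0.034, -0.023, 0, 0], [0.034, -0.023, 0, 0], [0.034, -0.023, 0, 0], [0.034, -0.023, 0, 0], [0.034, -0.023, 0, 0], [0.034, -0.023, 0, 0], [0.034, -0.023, 0, 0], [0.034, -0.023, 0, 0], [0.034, -0.023, 0, 0], [0.034, -0.023, 0, 0], [0, 0, 0, 0]],
  ],
)

```text
t: 1.7
tcp_pos: [0.5491, 0.0669, 0.2445]
tcp_rot: [0.978, 0.207, -0.002, -0.004]
wrist_force: [-0.5, -0.7, -0.2]
opening: 0.999
```

Emit:
apply_moves(
  moves=[
    [[0, 0, 0, -0.15], [0, 0, 0, -0.15], [0, 0, 0, -0.15], [0, 0, 0, -0.15], [0, 0, 0, -0.15], [0, 0, 0, -0.15], [0, 0, 0, -0.15], [0, 0, 0, -0.15], [0, 0, 0, -0.15], [0, 0, 0, -0.15], [0, 0, 0, -0.15], [0, 0, 0, -0.15], [0, 0, 0, -0.15], [0, 0, 0, -0.15], [0, 0, 0, -0.15], [0, 0, 0, -0.15], [0, 0, 0, -0.06], [0, 0, 0, 0]],
  ],
  gripper=0.045,
)

```text
t: 3.5
tcp_pos: [0.5427, 0.0579, 0.2386]
tcp_rot: [0.129, 0.992, 0.001, -0.011]
wrist_force: [-0.5, -0.0, -1.0]
opening: 0.527
```

Run:
```python
from h import *
s=robot.observe();im=robot.snapshot("wrist");np.savez("pics/w1.npz",im=im,p=s["tcp_pos"],q=s["tcp_rot"])
cv2.imwrite("pics/w1.png",im[:,:,::-1])
M=R.from_quat(s["tcp_rot"]).as_matrix()
print(s["t"],s["tcp_pos"],M.round(3),s["qpos"].round(2))
c=cam("wrist",s)
for o in red(im,100,20000):print(o[0],o[1],o[2][1:],plane(c,o[0],.08))
```

```text
3.5 [0.54269538 0.0579495  0.23863664] [[-0.967  0.255 -0.021]
 [ 0.255  0.967  0.004]
 [ 0.021 -0.001 -1.   ]] [-0.11  0.38  1.43  0.    1.35 -1.42]
[ 92.78787879 156.18787879] 990 ((49.020751953125, 31.390480041503906), 47.48955154418945) [ 0.47665956 -0.09204237  0.08      ]
[246.76229508 177.28483607] 488 ((42.0, 20.0), 90.0) [0.53630339 0.05068761 0.08      ]
[229.44781145 305.41582492] 594 ((29.254093170166016, 27.562530517578125), 5.710593223571777) [ 0.6754664  -0.00750995  0.08      ]
```

View pics/w1.png

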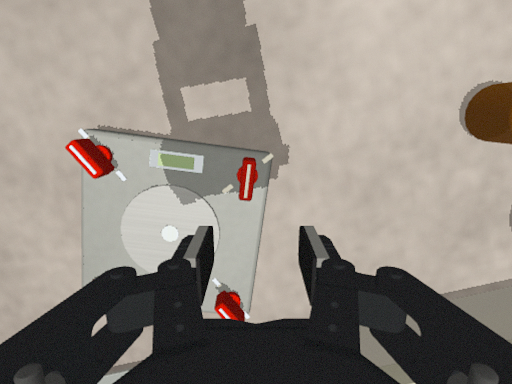

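The wrist view shows the slack wing at (247,178) with a pale ridge along its top. Its strokes at (267,158) and (228,188) differ clearly from the bar. The jar is far to the right, at (490,112). I'll measure the ridge and strokes, using the side and top views for the height.

Run:
```python
from h import *
d=np.load("pics/w1.npz");im=d["im"];s=dict(tcp_pos=d["p"],tcp_rot=d["q"]);c=cam("wrist",s)
o=[o for o in red(im,100) if abs(o[0][0]-247)<6][0]
h=cv2.cvtColor(im,cv2.COLOR_RGB2HSV)
roi=np.zeros(im.shape[:2],bool);roi[145:205,215:285]=1
w=(h[...,1]<90)&(h[...,2]>150)&roi&(np.arange(512)[None]<275)
n,l,st,ce=cv2.connectedComponentsWithStats(w.astype(np.uint8))
C={}
for i in range(1,n):
    if st[i,4]>8:
        p=np.argwhere(l==i)[:,::-1].astype(np.float32);r=cv2.minAreaRect(p);print(ce[i].round(1),st[i],[np.round(x,1) for x in r])
        inb=abs(ce[i][0]-248)<8
        P=np.array([plane(c,q,.085 if inb else .042)[:2] for q in p]);u,_,v=np.linalg.svd(P-P.mean(0));print("  world",P.mean(0).round(4),"ang",np.degrees(np.arctan2(v[0][1],v[0][0]))%180,np.ptp(P@v[0]), (P@v[0]).min()/2+(P@v[0]).max()/2)
        C[inb]=ce[i]
# bar triangulated with fixed views (stripe mid in wrist, red centroid elsewhere)
ct,cs=cam("top"),cam("side")
print(tri([ray(c,o[0]),ray(ct,(297.3,199.1)),ray(cs,(253,221.3))]), tri([ray(c,o[0]),ray(cs,(253,221.3))]))
```

```text
[267.4 157.8] [262 153  12  11  64] [array([267.5, 157.8]), array([ 5. , 12.2]), np.float64(53.1)]
  world [0.528  0.0758] ang 112.93100966029951 0.013728376936512299 0.1358561385274756
[246.9 180.6] [244 164   7  34 116] [array([247. , 180.6]), array([ 3.4, 33.4]), np.float64(6.8)]
  world [0.5387 0.0504] ang 158.1431763081301 0.03415453922994932 0.48134730266680437
[270.7 192.4] [266 178   9  27 196] [array([270., 191.]), array([26.,  8.]), np.float64(90.0)]
  world [0.5683 0.0696] ang 161.51140146066163 0.031673162476934524 0.5153485650470735
[240.2 196.9] [215 184  52  21 636] [array([240.5, 194. ]), array([20., 51.]), np.float64(90.0)]
  world [0.5532 0.0394] ang 77.64200958792658 0.052546823024200995 -0.15704648089836207
(array([0.53925837, 0.04945447, 0.06806481]), [np.float64(0.0006307689300573124), np.float64(0.0010059008733138545), np.float64(0.00038203261972534545)]) (array([0.53878826, 0.04964185, 0.06796729]), [np.float64(0.0001203206590427897), np.float64(0.00012032065904259308)])
```

The bar is at 158° and the diagonal at 112.8°, so it needs about 0.79 rad clockwise. The wing axis is at (0.539, 0.050), with the mid-height of the red bar at 0.068, which fits the text. I'll align the jaws and descend part way.

Emit:
apply_moves(
  moves=[
    [[-0.001, -0.0087, 0.0, 0.125], [0, 0, 0.025, 0], [0, 0, 0.025, 0], [0, 0, 0.025, 0], [0, 0, 0.02, 0], [0, 0, 0, 0]],
  ],
)

```text
t: 4.15
tcp_pos: [0.5388, 0.0476, 0.1409]
tcp_rot: [0.201, 0.98, -0.0, -0.01]
wrist_force: [-0.5, -0.3, 0.8]
opening: 0.527
```

```bash
cat > look.py <<'E'
import sys
from h import *
s=robot.observe();im=robot.snapshot("wrist");cv2.imwrite(sys.argv[1],im[:,:,::-1])
M=R.from_quat(s["tcp_rot"]).as_matrix();c=cam("wrist",s)
print(s["t"],s["tcp_pos"].round(4),"yaw y",np.degrees(np.arctan2(M[1,1],M[0,1])),M[:,2].round(3),s["wrist_force"].round(1),s["opening"])
for o in red(im,60,20000):print(o[0].round(1),o[1],o[2][1:])
h=cv2.cvtColor(im,cv2.COLOR_RGB2HSV)
w=((h[...,1]<90)&(h[...,2]>140)).astype(np.uint8)
n,l,st,ce=cv2.connectedComponentsWithStats(w)
for i in range(1,n):
    if 30<st[i,4]<900:
        p=np.argwhere(l==i)[:,::-1]
        for z in(.085,.043):
            P=np.array([plane(c,q,z)[:2] for q in p]);v=np.linalg.svd(P-P.mean(0))[2][0];t=P@v
            print("white",ce[i].round(1),st[i,4],"z",z,P.mean(0).round(4),"ang",round(np.degrees(np.arctan2(v[1],v[0]))%180,1),"len",np.ptp(t).round(4),"w",np.ptp(P@[-v[1],v[0]]).round(4),"tool",(M.T@(np.r_[P.mean(0),z]-s["tcp_pos"])).round(4))
E
python3 look.py pics/w2.png
```

```text
4.15 [0.5388 0.0476 0.1409] yaw y 66.85850752992643 [-0.02   0.004 -1.   ] [-0.5 -0.3  0.8] 0.5266675348010932
[258.  206.5] 1107 ((64.0, 29.0), 90.0)
[ 37.8 208.1] 2545 ((74.01545715332031, 53.3154296875), 37.405357360839844)
white [163.    3.5] 94 z 0.085 [0.4022 0.0494] ang 70.1 len 0.0098 w 0.0052 tool [ 0.1251 -0.0517  0.0586]
white [163.    3.5] 94 z 0.043 [0.3846 0.0437] ang 70.1 len 0.012 w 0.0064 tool [ 0.1382 -0.0638  0.1009]
white [152.2  15.4] 79 z 0.085 [0.4051 0.0409] ang 106.2 len 0.0078 w 0.008 tool [ 0.1191 -0.0584  0.0585]
white [152.2  15.4] 79 z 0.043 [0.3882 0.0332] ang 106.2 len 0.0096 w 0.0099 tool [ 0.1308 -0.072   0.1008]
white [128.3  18.4] 52 z 0.085 [0.4011 0.0276] ang 61.6 len 0.0074 w 0.0052 tool [ 0.1176 -0.0722  0.0585]
white [128.3  18.4] 52 z 0.043 [0.3833 0.0169] ang 61.6 len 0.0091 w 0.0064 tool [ 0.1289 -0.0889  0.1008]
white [160.3  32. ] 66 z 0.085 [0.4145 0.0412] ang 167.5 len 0.0078 w 0.006 tool [ 0.1106 -0.0545  0.0583]
white [160.3  32. ] 66 z 0.043 [0.3997 0.0336] ang 167.5 len 0.0096 w 0.0073 tool [ 0.1203 -0.0671  0.1005]
white [149.3  41
[... 2090 characters left out ...]
17.9 len 0.0262 w 0.007 tool [-0.1233 -0.1435  0.096 ]
white [412.6 324.6] 139 z 0.085 [0.6636 0.1218] ang 15.4 len 0.0211 w 0.006 tool [-0.0867  0.1175  0.0537]
white [412.6 324.6] 139 z 0.043 [0.7058 0.1326] ang 15.4 len 0.026 w 0.0073 tool [-0.1221  0.1442  0.0949]
white [372.7 348.2] 739 z 0.085 [0.6725 0.0882] ang 11.9 len 0.0434 w 0.0176 tool [-0.1081  0.0901  0.0534]
white [372.7 348.2] 739 z 0.043 [0.7167 0.0913] ang 11.9 len 0.0533 w 0.0216 tool [-0.1483  0.1105  0.0945]
white [401.5 377.3] 142 z 0.085 [0.7076 0.1007] ang 33.8 len 0.0208 w 0.0094 tool [-0.1354  0.1154  0.0527]
white [401.5 377.3] 142 z 0.043 [0.7598 0.1067] ang 33.8 len 0.0255 w 0.0115 tool [-0.1819  0.1416  0.0937]
```

View pics/w2.png

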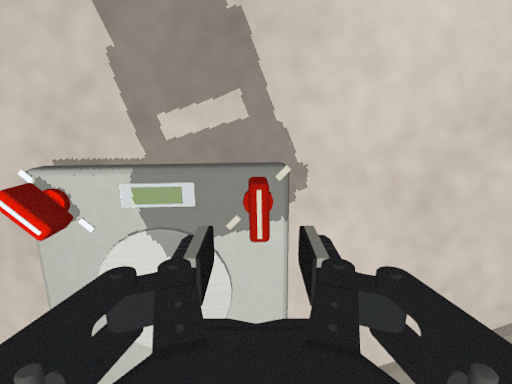

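The close view agrees: the ridge is at (259,214), which gives (0.539, 0.0504) at z 0.085, the same as from the higher view. The bar is at 157.2° and the strokes at 113.0°, so it needs 0.77 rad. It sits 3 mm off the jaw centre, so I'll centre it, descend and grip.

Emit:
apply_moves(
  moves=[
    [[0, 0.003, 0.02, 0], [0, 0, 0.02, 0], [0, 0, 0.015, 0], [0, 0, 0.01, 0], [0, 0, 0.0, 0]],
  ],
)

```text
t: 4.7
tcp_pos: [0.5434, 0.0497, 0.0821]
tcp_rot: [0.203, 0.979, 0.0, -0.003]
wrist_force: [-0.3, -1.1, 0.6]
opening: 0.525
```

Emit:
apply_moves(
  moves=[
    [[0, 0, 0, 0], [0, 0, 0, 0], [0, 0, 0, 0], [0, 0, 0, 0], [0, 0, 0, 0], [0, 0, 0, 0], [0, 0, 0, 0]],
  ],
  gripper=0.005,
)

```text
t: 5.4
tcp_pos: [0.5442, 0.0491, 0.0846]
tcp_rot: [0.203, 0.979, 0.0, -0.002]
wrist_force: [0.7, -1.0, -3.8]
opening: 0.143
```

The TCP settled about 9 mm high and 5 mm off along the bar. I'll reopen, correct and regrip.

Emit:
apply_moves(
  moves=[
    [[0, 0, 0, 0], [0, 0, 0, 0], [0, 0, 0, 0], [0.005, 0, 0.005, 0], [0, 0, 0.005, 0], [0, 0, 0, 0]],
  ],
  gripper=0.035,
)

```text
t: 6.0
tcp_pos: [0.5401, 0.0517, 0.0752]
tcp_rot: [0.203, 0.979, 0.001, -0.0]
wrist_force: [0.4, -0.6, 0.5]
opening: 0.408
```

Emit:
apply_moves(
  moves=[
    [[0.001, -0.001, 0.001, 0], [0, 0, 0, 0], [0, 0, 0, 0], [0, 0, 0, 0], [0, 0, 0, 0], [0, 0, 0, 0]],
  ],
  gripper=0.005,
)

```text
t: 6.6
tcp_pos: [0.5382, 0.0507, 0.074]
tcp_rot: [0.203, 0.979, -0.0, -0.001]
wrist_force: [-0.9, -0.6, -0.1]
opening: 0.156
```

The grip is good. Now the first half of the turn.

Emit:
apply_moves(
  moves=[
    [[0, 0, 0, 0.08], [0, 0, 0, 0.08], [0, 0, 0, 0.08], [0, 0, 0, 0.08], [0, 0, 0, 0.0]],
  ],
)

```text
t: 7.1
tcp_pos: [0.5389, 0.0509, 0.0739]
tcp_rot: [0.362, 0.932, 0.0, -0.0]
wrist_force: [-0.9, -1.2, 0.6]
opening: 0.152
```

Emit:
apply_moves(
  moves=[
    [[0, 0, 0, 0.08], [0, 0, 0, 0.08], [0, 0, 0, 0.08], [0, 0, 0, 0.08], [0, 0, 0, 0.08], [0, 0, 0, 0.03], [0, 0, 0, 0], [0, 0, 0, 0]],
  ],
)

```text
t: 7.9
tcp_pos: [0.5398, 0.0506, 0.0739]
tcp_rot: [0.553, 0.833, 0.002, 0.0]
wrist_force: [-0.6, -1.4, -0.6]
opening: 0.156
```

Emit:
apply_moves(
  moves=[
    [[0, 0, 0, 0], [0, 0, 0, 0], [0, 0, 0, 0], [0, 0, 0, 0], [0, 0, -0.02, 0], [0, 0, -0.03, 0], [0, 0, -0.04, 0], [0, 0, -0.03, 0], [0, 0, 0, 0], [0, 0, 0, 0]],
  ],
  gripper=0.04,
)

```text
t: 8.9
tcp_pos: [0.5393, 0.0508, 0.1978]
tcp_rot: [0.551, 0.835, 0.002, -0.0]
wrist_force: [-0.4, -0.7, -0.1]
opening: 0.467
```

```bash
python3 look.py pics/w3.png | grep -E "yaw|^\[|0\.5[2-6].* 0\.0[1-9]"
```

```text
8.9 [0.5393 0.0508 0.1978] yaw y 23.195987060892655 [ 0.002  0.003 -1.   ] [-0.4 -0.7 -0.1] 0.46661193966216297
[255.5 188. ] 698 ((49.0, 23.0), 90.0)
white [256.3 153.9] 90 z 0.085 [0.5276 0.081 ] ang 111.1 len 0.0117 w 0.0052 tool [0.0321 0.0008 0.1129]
white [256.3 153.9] 90 z 0.043 [0.5302 0.0753] ang 111.1 len 0.0137 w 0.0061 tool [0.0258 0.0009 0.1549]
white [255.5 193.6] 151 z 0.085 [0.5406 0.0491] ang 113.3 len 0.0333 w 0.0026 tool [-0.0024  0.0002  0.1128]
white [255.5 193.6] 151 z 0.043 [0.5455 0.0378] ang 113.3 len 0.0392 w 0.0031 tool [-1.480e-02  1.000e-04  1.548e-01]
```

View pics/w3.png

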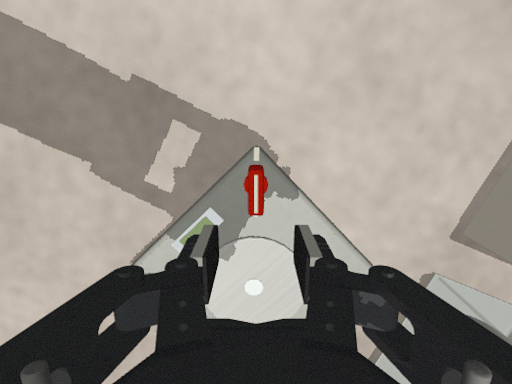

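The bar at (256,190) now lies in line with its stroke at (256,154) and the corner (113.3° against 113.0°). I'll back off and check level and displacement from the fixed cameras.

Emit:
apply_moves(
  moves=[
    [[0.012, -0.028, -0.02, 0], [0.012, -0.028, -0.02, 0], [0.012, -0.028, -0.02, 0], [0.012, -0.028, -0.02, 0], [0.012, -0.028, -0.02, 0], [0, 0, 0, 0], [0, 0, 0, 0], [0, 0, 0, 0]],
  ],
)

```text
t: 9.75
tcp_pos: [0.3803, 0.0506, 0.292]
tcp_rot: [0.55, 0.835, -0.002, -0.008]
wrist_force: [-0.3, -0.2, -0.3]
opening: 0.468
```

Run:
```python
from h import *
ct,cs=cam("top"),cam("side")
t=robot.snapshot("top");s=robot.snapshot("side");cv2.imwrite("pics/side2.png",s[:,:,::-1])
for nm,Ti,Si in(("before",np.load("pics/top.npy"),np.load("pics/side.npy")),("after",t,s)):
    T,S=red(Ti),red(Si);print(nm);ok=[]
    for o in T:
        r,p=min(((tri([ray(ct,o[0]),ray(cs,p[0])]),p) for p in S),key=lambda a:max(a[0][1]))
        if max(r[1])<.004: ok.append(r[0]);print(o[0].round(1),p[0].round(1),r[0].round(4),np.round(r[1][0],4))
    P=np.array(ok);A=np.c_[P[:,:2]-P[:,:2].mean(0),np.ones(len(P))];print("centre",P.mean(0).round(4),"slopes",np.linalg.lstsq(A,P[:,2],rcond=None)[0].round(4))
a,b=[np.ascontiguousarray(x[200:330,210:370]) for x in(np.load("pics/side.npy"),s)]
cv2.imwrite("pics/cmp.png",cv2.resize(np.hstack([a,b]),None,fx=2.5,fy=2.5)[:,:,::-1])
o=robot.observe();print(o["t"],o["tcp_pos"])
```

```text
before
[329.4 121.4] [331.9 229.9] [ 0.6905 -0.0141  0.069 ] 0.002
[408.4 153.5] [328.2 285.3] [ 0.6275 -0.1645  0.073 ] 0.0017
[297.3 199.1] [253.  221.3] [0.5396 0.0493 0.0683] 0.0007
[378.6 232.3] [237.  275.6] [ 0.4775 -0.1037  0.0698] 0.0004
centre [ 0.5838 -0.0583  0.07  ] slopes [ 0.0045 -0.0202  0.07  ]
after
[330.7 121. ] [332.6 230.5] [ 0.6911 -0.0165  0.0693] 0.0021
[408.5 154.3] [328.1 287.1] [ 0.6269 -0.1659  0.0701] 0.0015
[298.1 198.4] [253.8 221.8] [0.5408 0.0477 0.0679] 0.0007
[378.7 232.1] [237.2 275.5] [ 0.4779 -0.1039  0.07  ] 0.0005
[153.4 350.9] [116.4 188.7] [0.2475 0.3247 0.0161] 0.0005
centre [0.5168 0.0172 0.0587] slopes [ 0.0573 -0.0739  0.0587]
9.85 [0.38041356 0.05063259 0.29183951]
```

View pics/cmp.png

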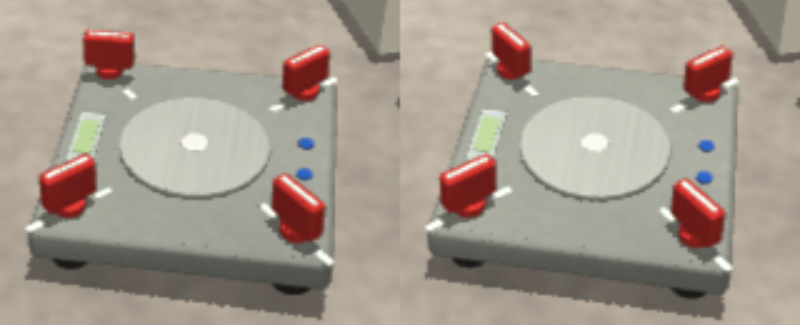

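The side view (left before, right after) shows all four bars along their strokes. The far corner came down about 3 mm, the four wing heights now agree within 2 mm, and the scale shifted only 1–2 mm. I'll hand it in.

```bash
python3 -c "
from rig import robot
print(robot.finish_job())"
```

```text
the job is handed in; nothing more can be done
None
```

I found the slack foot at about (0.539, 0.050), gripped its wing and turned it about 0.76 rad clockwise. Then I let go, backed the arm clear and handed the job in at about 10 s of the 32 s allowed.

**Regrip:** The first grip closed about 9 mm too high, so I opened, corrected and gripped again before turning.

**Last checks:**
- **Alignment:** the bar lies at 113.3° and its strokes at 113.0°, so the joint should be close to 1.4.
- **Level:** the four wing heights agree within about 2 mm (67.9 to 70.1 mm). Across the diagonal that is about 0.01 rad, under the 0.016 limit but close to what the cameras can resolve. I did not measure tilt more finely, or test for rocking.
- **Scale position:** it moved about 1 to 2 mm.
- **Forces:** the wrist force readings stayed under 5 N.
- **Jar:** the arm never came near it, but I did not measure its position afterwards.

**Check that went wrong:** in the last script the red screwdriver handle was counted as a fifth wing. That made the printed centre and slope for the "after" view meaningless, so I used the individual wing heights instead.

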